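# Hook in and close the bearing housing cover

## Robot

A 6-joint arm with a two-finger parallel gripper is mounted at the origin on the work surface. World frame = base frame: x ahead of the robot, y to its left, z up, the work surface at z = 0. Lengths are in m, angles in rad, forces in N, time in s.
With the tool pointing down it reaches from about 0.325 to 0.9 m from the base axis. Payload 6.1 kg.
Tool frame: the origin (TCP) lies between the finger pads; the fingertips stand 8 mm ahead of it and the grasp point (between the pads) lies 11 mm behind it; z points along the fingers, y is the direction in which the jaws open and shut (so a half turn about z gives the same grasp; the last joint's range is limited). The gripper opens to 87 mm and grips with 3 to 60 N. Pads are 19 mm wide; open, the fingers measure 117 mm over their backs; the gripper's body (75 mm by 190 mm) begins 51 mm behind the grasp point.
Start: joints at [1.077, 0.22, 1.526, -0, 1.395, -0.126], TCP at [0.225, 0.583, 0.231] pointing down, gripper open.
Joint ranges: [-2.98, 2.98], [-0.91, 2.08], [0.09, 2.57], [-1.24, 4.39], [0.2, 2.65], [-2.68, 2.68]. Speed limits (rad/s): [2.57, 2.57, 3.01, 3.14, 3.14, 3.14].

## Interface

Orientations are given as a rotation vector (axis times angle).
In Python, from station import ctrl, read_camera, camera_model gives the robot as it stands.
- The arm moves only by the shell command python3 -m crank 'ROWS' [FORCE]. ROWS is JSON, a list of rows, each a list of 7 numbers: the closure in counts, from 0 (fully open) to 255 (shut), then the shift along the tool's x, y, z in m, then the turn, a rotation vector about the tool's x, y, z in rad. A call has 1 to 10 rows; each row shifts and turns the commanded pose from where the row before left it, along the tool's axes as they then stand; what a row does not reach is not made up. A row lasts 1/12 s, in which the tool goes at most 41.7 mm and 7.16 degrees, less where a joint would pass 70% of its speed; a pose out of reach is approached as far as the arm can. A call is refused whole if a number of a shift passes 0.0417 or a number of a turn 0.125, either way. A call with a gripper value outside its range is refused whole. The fingers move at their own pace and stop on an object; FORCE is the grip in N (left out, the last holds). Time passes only in rows, so rows that do not move let the fingers close. It gives the time, the measured TCP pose, the force and the opening at its end, in the units of the state.
- ctrl.get_state(): the state, without advancing time (a new reading comes with each control period).
- read_camera(name): name is "scene" or "top" or "wrist"; returns (picture, depth): 400x640x3 uint8, blue, green, red; 400x640 float32, m along the optical axis (not along the pixel's ray), 0 where there is no reading.
- camera_model(name): a dict with "K" (3x3 intrinsics, pixels), "extrinsics" (4x4, takes a point from camera to world coordinates). Camera axes: x right, y up, looking along -z (the intrinsics and any distortion apply to the point x, -y, -z); pixel columns grow to the right and rows downward; lengths in m; the calibration is good to about 2 mm. A picture is of the moment at which its call begins: read the wrist's pose just before it. camera_model takes no time and is no camera call; for the wrist camera it gives the pose at the moment of the call.
- ctrl.finish_job(): hands the job in, once; it reports no verdict.
The state is a dict: "time": time; "joint_pos": joint angles; "joint_vel": joint speeds; "joint_efforts": joint torques, N m; "tool_pos": TCP position; "orientation": TCP orientation; "wrist_force": force on the tool from outside, world axes, zero at the start; "moment": the same for the moment, N m; "grip_width": opening from 0.0 (shut) to 1.0 (fully open).
Only numpy, scipy, OpenCV 4.12 (cv2) and the standard library are available. Lean on these libraries where they do the work, as an engineer would, in place of code of your own. Each camera call takes 0.05 s, during which the arm holds its last target.

## Task

Put the tongued cover on the open grey bearing housing: holding it by its fin at a clear slant, tongue end down, hook the tongue under the housing's lip, then swing the cover down flat into its seat, keeping hold of it until it is down, and let go. Leave the blank plate without a tongue where it lies.

Things in the scene. Friction and masses are not known exactly. Their poses are not given: they have to be found in the camera images.
- cover: Loose aluminium cover, 0.4 kg, flat on the bench: plate 150 (x) x 90 (y) x 8 mm, an upright grip fin in its middle (12 along x, 56 along y, 50 mm tall) and a flat tongue (25 long, 50 wide, 6 mm thick, flush with the underside) at its -x end. Origin: fin centre, 33 mm above the underside, 25 above the plate's top. x runs from tongue to free end, z up. Grip the fin with fingers closing along x.
- cover_tongue (a point): Middle of the tongue's end on the cover, half-way through its thickness: 100 mm to -x of the cover's origin and 30 mm below it. Axes as the cover's. The cover starts turned less than 1 rad from the seat's direction. About 15 degrees of slant suits hooking; level, the housing's stop wall blocks the cover.
- seat (a point): Centre of the top ledge, 60 mm up, of the fixed grey housing (226 x 150 mm). x from lip to stop wall, away from the robot. Lip over x -107 (back wall) to -80 mm, its underside 14 mm above the ledge at the back, 20 at the mouth. Stop wall at x +82, 20 mm high; side rims at y +-55, 10 mm high. Seated, the cover's axes match and its origin is 33 mm above this point, within 7 mm in x, 10 in y.
- blank_fin (a point): Bystander, a loose aluminium blank plate: same plate and fin as the cover but no tongue. Point: centre of its fin, 33 mm above the bench; axes as the cover's (y along the fin, z up). A nylon hammer and a bearing in its cup, under 45 mm tall, lie farther from the robot.
Things that resemble listed ones, but are neither listed nor needed, are in the scene too. What is shaped like the cover but red or turquoise is not meant.

How it is judged:
By the outcome, as a careful person would: the job done as asked, in the order asked, and still so for the second after the job is handed in, with the robot touching nothing.
It also fails if it takes over 40 s, if anything falls off the work surface, if the arm or the gripper's body presses on something with over 40 N, if the wrist force passes 120 N, or if a joint passes its speed limit or range.

## Working session

There is one attempt and no reset: what is moved stays moved. The work goes in short steps, Python scripts to look and compute and a shell command to move; the robot and the scene stay as the last step left them, time stands still between calls to the robot, and variables do not carry over. Pictures are saved under pics/ and viewed, and the job is handed in when it is done.

```bash
ls; mkdir -p pics; python3 - <<'E'
from station import ctrl, read_camera, camera_model
import cv2,numpy as np
print(ctrl.get_state())
for n in("scene","top"):
    p,d=read_camera(n); cv2.imwrite(f"pics/{n}0.png",p); np.save(f"{n}0.npy",d); m=camera_model(n); print(n,m)
    np.save(f"{n}0c.npy",p)
E
```

```text
pics
{'time': 0.0, 'joint_pos': array([ 1.07691215e+00,  2.21243307e-01,  1.52762527e+00,  7.49080751e-06,
        1.39466548e+00, -1.26116926e-01]), 'joint_vel': array([ 5.92353594e-04,  7.38498850e-04, -5.08180747e-05,  2.05493161e-04,
       -2.16743439e-05,  1.11087348e-04]), 'joint_efforts': array([ 4.29488855e-04, -4.94623876e+01, -3.87372279e+01,  7.00475369e-02,
        5.74932550e-02, -1.41214277e-04]), 'tool_pos': array([0.22443132, 0.58266882, 0.22941909]), 'orientation': array([-5.74329594e-01, -3.08803766e+00,  2.90009133e-03]), 'wrist_force': array([ 0.82970149,  0.55235637, -0.54265396]), 'moment': array([-0.02593634, -0.00385406, -0.00884339]), 'grip_width': 1.0005375723334118}
scene {'K': array([[379.37248521,   0.        , 313.12340213],
       [  0.        , 379.37248521, 193.15412189],
       [  0.        ,   0.        ,   1.        ]]), 'extrinsics': array([[-0.86119279, -0.28409576,  0.42146955,  0.80222637],
       [ 0.50823457, -0.47041537,  0.7213924 ,  0.70080312],
       [-0.00667877,  0.83546333,  0.54950561,  0.561062  ],
       [ 0.        ,  0.        ,  0.        ,  1.        ]])}
top {'K': array([[374.93941183,   0.        , 321.26352284],
       [  0.        , 374.93941183, 206.5926596 ],
       [  0.        ,   0.        ,   1.        ]]), 'extrinsics': array([[ 0.01868437,  0.98169524, -0.18953985,  0.24293332],
       [-0.99944627,  0.01311827, -0.0305787 ,  0.0806101 ],
       [-0.02753253,  0.19000624,  0.98139675,  1.08171149],
       [ 0.        ,  0.        ,  0.        ,  1.        ]])}
```

View pics/scene0.png

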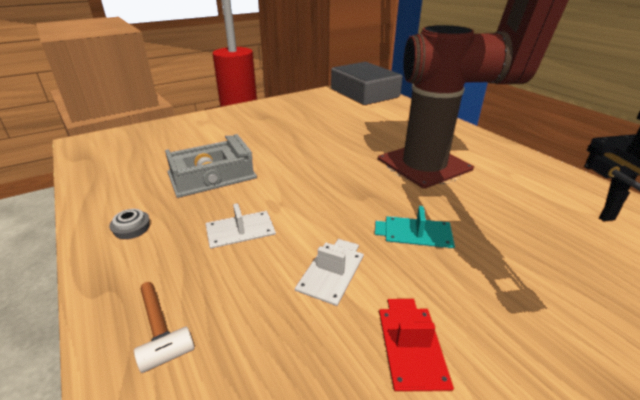

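View pics/top0.png

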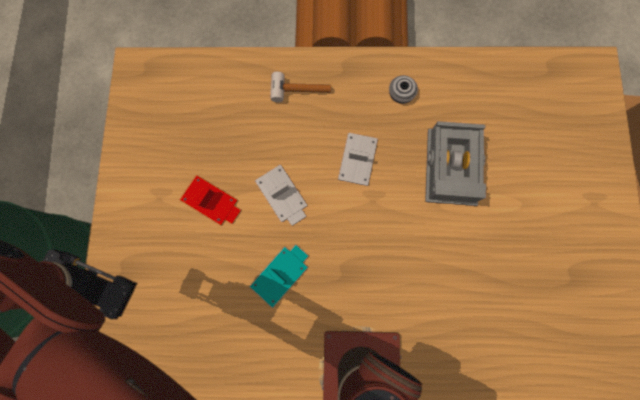

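In the scene picture, the silver cover is at (330,270), with its tongue at (346,246) pointing at the robot. The blank is at (240,228) and the housing at (210,165). In the top picture they are at (282,194) with the tongue at (297,216), (358,159) and (457,163). The red and turquoise ones are decoys. Next I measure them from depth.

```bash
cat > h.py <<'E'
import numpy as np,cv2
from scipy.spatial.transform import Rotation as R
from station import ctrl, read_camera, camera_model
def pts(d,m):
    K=np.array(m["K"]);E=np.array(m["extrinsics"])
    v,u=np.mgrid[0:d.shape[0],0:d.shape[1]]
    P=np.stack([(u-K[0,2])/K[0,0]*d,-(v-K[1,2])/K[1,1]*d,-d],-1)
    return P@E[:3,:3].T+E[:3,3]
def ray(u,v,m,z):
    K=np.array(m["K"]);E=np.array(m["extrinsics"])
    r=E[:3,:3]@np.array([(u-K[0,2])/K[0,0],-(v-K[1,2])/K[1,1],-1]);o=E[:3,3]
    return o+r*(z-o[2])/r[2]
E
python3 - <<'E'
from h import *
for n,boxes in (("top",dict(cover=(245,155,320,232),blank=(330,125,390,195),hous=(415,110,500,215))),("scene",dict(cover=(285,232,370,310),blank=(195,195,285,255),hous=(155,130,265,200)))):
    d=np.load(n+"0.npy");c=np.load(n+"0c.npy");m=camera_model(n);P=pts(d,m)
    hsv=cv2.cvtColor(c,cv2.COLOR_BGR2HSV)
    for k,(a,b,e,f) in boxes.items():
        sel=np.zeros(d.shape,bool);sel[b:f,a:e]=1
        sel&=(hsv[...,1]<60)&(d>0)
        Q=P[sel];z=Q[:,2]
        print(n,k,sel.sum(),np.histogram(z,np.arange(-.02,.12,.01))[0])
        if k!="hous":
            s=sel&(P[...,2]<.02)
            mk=(s*255).astype(np.uint8)
            A=P[s][:,:2].astype(np.float32)
            print(' minrect',cv2.minAreaRect(A), 'mean',A.mean(0),'z',np.median(P[s][:,2]))
            F=P[sel&(P[...,2]>.025)]
            print(' fin',F.mean(0),cv2.minAreaRect(F[:,:2].astype(np.float32)))
            T=P[sel&(P[...,2]>.05)]
            if len(T):print(' fintop',T.mean(0),cv2.minAreaRect(T[:,:2].astype(np.float32)))
    p=c[b:f,a:e]
for n,b in(("top",(410,105,510,215)),("top",(240,150,330,240)),("scene",(150,120,270,200))):
    c=np.load(n+"0c.npy")[b[1]:b[3],b[0]:b[2]]
    cv2.imwrite(f"pics/crop_{n}_{b[0]}.png",cv2.resize(c,None,fx=5,fy=5,interpolation=cv2.INTER_CUBIC))
E
```

```text
top cover 1577 [   0    1 1268  164   16   18   19   84    7    0    0    0    0]
 minrect ((0.4810786247253418, 0.22780480980873108), (0.17339909076690674, 0.08802145719528198), 33.97006607055664) mean [0.4821807  0.22926213] z 0.007541360744647063
 fin [0.48972474 0.23361188 0.05040073] ((0.4914650619029999, 0.23484854400157928), (0.013566447421908379, 0.054573506116867065), 34.815059661865234)
 fintop [0.49105458 0.2344365  0.05712479] ((0.49173927307128906, 0.2350517213344574), (0.012869006022810936, 0.05467969551682472), 34.20689010620117)
top blank 1380 [   0    0 1017  207   22   20   22   82   10    0    0    0    0]
 minrect ((0.5980104207992554, 0.008042976260185242), (0.08730652183294296, 0.1475001871585846), 78.29037475585938) mean [0.595345   0.00840549] z 0.008076407175586109
 fin [0.59638161 0.00870395 0.04932703] ((0.5984112620353699, 0.008121136575937271), (0.054768044501543045, 0.013189227320253849), 76.95027160644531)
 fintop [0.59801806 0.0083286  0.05706975] ((0.5985279083251953, 0.008094100281596184), (0.054768044501543045, 0.012949748896062374), 76.950271606445
[... 553 characters left out ...]
66752028465271), (0.014730256050825119, 0.05538284033536911), 34.04676818847656)
scene blank 1664 [   0    3 1487   23   24   22   22   83    0    0    0    0    0]
 minrect ((0.59763503074646, 0.003798946738243103), (0.10392840206623077, 0.14916425943374634), 78.33247375488281) mean [0.60168374 0.01414688] z 0.006263091224650852
 fin [0.60135029 0.02112975 0.04801812] ((0.5982863306999207, 0.01066448725759983), (0.05629652366042137, 0.01190895214676857), 78.30449676513672)
 fintop [0.59972397 0.01470908 0.05543908] ((0.5988779664039612, 0.010551955550909042), (0.05644931644201279, 0.011394633911550045), 79.87496185302734)
scene hous 3447 [  0   0 267 313 273 312 366 917 579 165 255   0   0]
```

```bash
ls pics
```

```text
crop_scene_150.png
crop_top_240.png
crop_top_410.png
scene0.png
top0.png
```

View pics/crop_top_410.png

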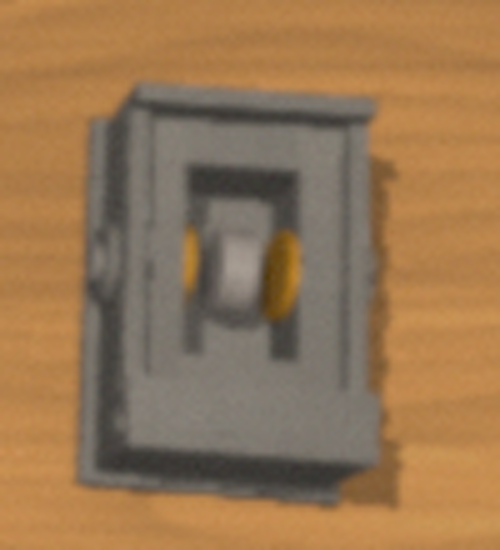

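View pics/crop_scene_150.png

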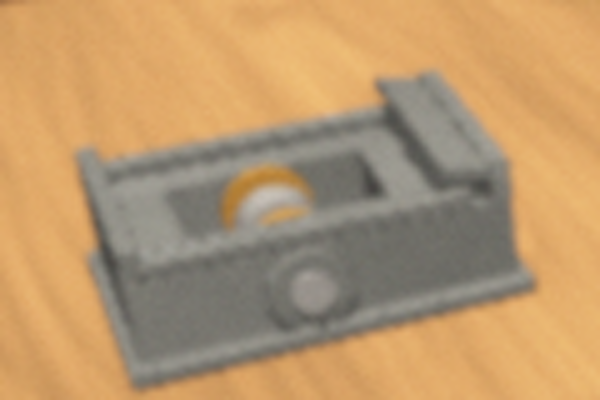

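```bash
python3 - <<'E'
from h import *
for n,(a,b,e,f) in (("top",(415,110,500,215)),("scene",(155,130,265,200))):
    d=np.load(n+"0.npy");c=np.load(n+"0c.npy");P=pts(d,camera_model(n));hsv=cv2.cvtColor(c,cv2.COLOR_BGR2HSV)
    sel=np.zeros(d.shape,bool);sel[b:f,a:e]=1;sel&=(hsv[...,1]<60)&(d>0)
    z=P[...,2]
    print(n,np.histogram(z[sel],np.arange(.04,.1,.002)))
    for lo,hi in((.056,.064),(.066,.074),(.077,.083),(.083,.095)):
        s=sel&(z>lo)&(z<hi);k=s.astype(np.uint8);nn,l,st,ce=cv2.connectedComponentsWithStats(k)
        for i in range(1,nn):
            if st[i,4]>15:
                A=P[l==i];print(lo,hi,st[i],A.mean(0).round(4),[np.round(q,4) for q in cv2.minAreaRect(A[:,:2].astype(np.float32))])
E
```

```text
top (array([ 36,  33,  38,  48,  41,  44,  46,  63, 172, 418, 501, 233,  60,
        91, 195, 191,  84,  34,  36,  77, 139, 201, 244, 145,  49,   8,
         1,   0,   0]), array([0.04 , 0.042, 0.044, 0.046, 0.048, 0.05 , 0.052, 0.054, 0.056,
       0.058, 0.06 , 0.062, 0.064, 0.066, 0.068, 0.07 , 0.072, 0.074,
       0.076, 0.078, 0.08 , 0.082, 0.084, 0.086, 0.088, 0.09 , 0.092,
       0.094, 0.096, 0.098]))
0.056 0.064 [ 439  127   40   56 1160] [ 0.6003 -0.2758  0.0603] [array([ 0.5954, -0.2731]), array([0.1095, 0.1568]), np.float64(86.0288)]
0.056 0.064 [431 152   4  13  34] [ 0.5891 -0.2001  0.0593] [array([ 0.5849, -0.1996]), array([0.0092, 0.0369]), np.float64(87.2516)]
0.056 0.064 [454 152   8  12  65] [ 0.5884 -0.2706  0.0589] [array([ 0.5873, -0.2698]), array([0.0202, 0.0321]), np.float64(86.8753)]
0.056 0.064 [433 181   2  15  19] [ 0.4968 -0.1979  0.0598] [array([ 0.4972, -0.1985]), array([0.0034, 0.0405]), np.float64(87.4936)]
0.066 0.074 [434 125  10  62 251] [ 0.5942 -0.2091  0.0699] [array([ 0.5892, -0.2112]), array([0.0191, 0.1785]), np.float64(84.7126)]
0.066 0.074 
[... 1575 characters left out ...]
 0.0176]), np.float64(83.483)]
0.066 0.074 [171 141  58  14 120] [ 0.5834 -0.3273  0.0677] [array([ 0.5822, -0.3277]), array([0.0169, 0.1647]), np.float64(85.5386)]
0.066 0.074 [173 157  71  18 181] [ 0.5969 -0.207   0.068 ] [array([ 0.5921, -0.2069]), array([0.0186, 0.1886]), np.float64(86.3477)]
0.077 0.083 [231 135  20  21 183] [ 0.4873 -0.2479  0.0812] [array([ 0.4902, -0.2616]), array([0.1352, 0.0377]), np.float64(85.3817)]
0.077 0.083 [166 150  12  21  89] [ 0.6768 -0.2668  0.0783] [array([ 0.6763, -0.2729]), array([0.1271, 0.0115]), np.float64(86.2803)]
0.083 0.095 [226 136  17  19  85] [ 0.5025 -0.2607  0.0844] [array([ 0.5008, -0.2622]), array([0.1311, 0.017 ]), np.float64(85.4622)]
```

Measured poses:
- **Cover:** fin at (0.491, 0.2355), yaw +34°.
- **Seat:** about (0.588, -0.268, 0.060), yaw -3.7°.

I'll write a helper that turns a goal into tool-axis shifts.

```bash
cat >> h.py <<'E'
def Rt(yaw,tilt=0):
    # tool y = cover x, tool z = -cover z, tool x = cover y ; tilt>0: tongue end down
    c=R.from_euler('z',yaw)*R.from_euler('y',-tilt)
    C=c.as_matrix()
    return R.from_matrix(np.stack([C[:,1],C[:,0],-C[:,2]],1))
def delta(p,Rg):
    s=ctrl.get_state();r=R.from_rotvec(s["orientation"])
    print("t",round(s["time"],2),"pos",s["tool_pos"].round(4),"F",s["wrist_force"].round(1),"grip",round(s["grip_width"],3))
    d=np.array(p)-s["tool_pos"]
    print("turn(tool)",(r.inv()*Rg).as_rotvec().round(4))
    print("shift in present axes",r.inv().apply(d).round(4)," in goal axes",Rg.inv().apply(d).round(4))
def tcp(o,Rg,off=np.zeros(3)): return np.array(o)+Rg.apply([0,0,.011])
E
python3 -c "
from h import *
delta([.491,.2355,.122],Rt(.594))"
```

```text
t 0.1 pos [0.2245 0.5827 0.2295] F [0.4 0.4 0.3] grip 0.998
turn(tool) [-1.80e-03  3.00e-04  6.09e-01]
shift in present axes [-0.3736 -0.2279  0.1078]  in goal axes [-0.4369  0.0266  0.1075]
```

```bash
python3 -m crank '[[0,0,0,0.02,0,0,0.122],[0,0,0,0.02,0,0,0.122],[0,0,0,0.02,0,0,0.122],[0,0,0,0.02,0,0,0.122],[0,0,0,0.02,0,0,0.122],[0,-0.0397,0.0024,0,0,0,0],[0,-0.0397,0.0024,0,0,0,0],[0,-0.0397,0.0024,0,0,0,0],[0,-0.0397,0.0024,0,0,0,0],[0,-0.0397,0.0024,0,0,0,0]]' 50
python3 -m crank '[[0,-0.0397,0.0024,0,0,0,0],[0,-0.0397,0.0024,0,0,0,0],[0,-0.0397,0.0024,0,0,0,0],[0,-0.0397,0.0024,0,0,0,0],[0,-0.0397,0.0024,0,0,0,0],[0,-0.0397,0.0024,0,0,0,0],[0,0,0,0,0,0,0],[0,0,0,0,0,0,0]]'
python3 - <<'E'
from h import *
delta([.491,.2355,.022],Rt(.594))
m=camera_model("wrist");p,d=read_camera("wrist");cv2.imwrite("pics/w1.png",p);P=pts(d,m)
hsv=cv2.cvtColor(p,cv2.COLOR_BGR2HSV)
s=(P[...,2]>.045)&(P[...,2]<.065)&(d>0)&(np.hypot(P[...,0]-.491,P[...,1]-.2355)<.05)
A=P[s];print(len(A),A.mean(0),cv2.minAreaRect(A[:,:2].astype(np.float32)))
E
```

```text
time: 0.93
tool_pos: [0.3459, 0.4236, 0.13]
orientation: [-1.474, -2.774, 0.001]
wrist_force: [1.0, -0.6, 0.2]
grip_width: 1.003
time: 1.6
tool_pos: [0.4915, 0.234, 0.1302]
orientation: [-1.481, -2.77, 0.001]
wrist_force: [-1.5, 0.7, -0.6]
grip_width: 1.0
t 1.6 pos [0.4915 0.234  0.1302] F [-1.5  0.7 -0.6] grip 1.0
turn(tool) [-0.0006 -0.0003 -0.0054]
shift in present axes [0.0015 0.0005 0.1082]  in goal axes [0.0016 0.0004 0.1082]
1150 [0.48900202 0.23927711 0.05755918] ((0.4899725615978241, 0.23769009113311768), (0.01153571903705597, 0.05496472865343094), 33.86506271362305)
```

View pics/w1.png

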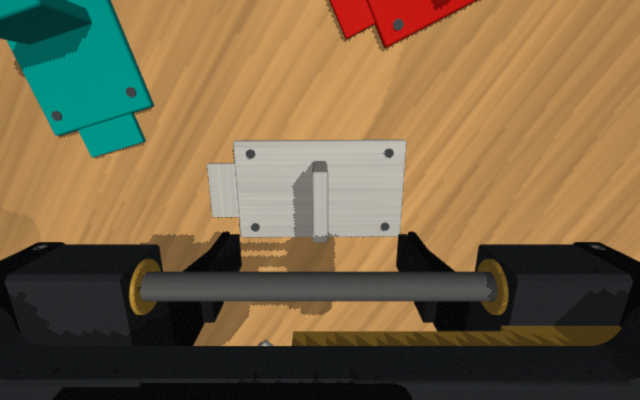

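The wrist view shows the cover's fin at (320,200) and its tongue at the left, (222,190), so this is the right part. I'm descending.

```bash
python3 -m crank '[[0,0.0025,0.0005,0,0,0,0],[0,0,0,0.03,0,0,0],[0,0,0,0.03,0,0,0],[0,0,0,0.028,0,0,0],[0,0,0,0.02,0,0,0],[0,0,0,0,0,0,0],[0,0,0,0,0,0,0]]'
python3 -c "
from h import *
delta([.4905,.2365,.022],Rt(.592))"
```

```text
time: 2.23
tool_pos: [0.4879, 0.2393, 0.0218]
orientation: [-1.471, -2.773, 0.003]
wrist_force: [0.0, 0.9, 0.8]
grip_width: 1.007
t 2.23 pos [0.4879 0.2393 0.0218] F [0.  0.9 0.8] grip 1.007
turn(tool) [-0.0027 -0.001   0.0033]
shift in present axes [-0.0038  0.0006 -0.0002]  in goal axes [-0.0038  0.0006 -0.0002]
```

Height is right. I'll correct x by -3 mm, then close.

```bash
python3 -m crank '[[0,-0.003,0.0005,0,0,0,0],[0,0,0,0,0,0,0],[255,0,0,0,0,0,0],[255,0,0,0,0,0,0],[255,0,0,0,0,0,0],[255,0,0,0,0,0,0],[255,0,0,0,0,0,0],[255,0,0,0,0,0,0],[255,0,0,0,0,0,0],[255,0,0,0,0,0,0]]' 50
python3 -m crank '[[255,0,0,0,0,0,0],[255,0,0,-0.01,0,0,0],[255,0,0,-0.02,0,0,0],[255,0,0,-0.03,0,0,0],[255,0,0,-0.04,0,0,0],[255,0,0,-0.04,0,0,0],[255,0,0,-0.02,0,0,0],[255,0,0,0,0,0,0]]'
```

```text
time: 3.07
tool_pos: [0.4917, 0.2359, 0.0225]
orientation: [-1.475, -2.773, 0.0]
wrist_force: [0.8, -0.6, 0.0]
grip_width: 0.478
time: 3.73
tool_pos: [0.4955, 0.2372, 0.1902]
orientation: [1.471, 2.766, 0.013]
wrist_force: [0.4, -0.8, 0.6]
grip_width: 0.009
```

The fingers close slowly, so I lifted before they had gripped and they shut on air. I'm checking that the cover hasn't moved before trying again.

```bash
python3 -m crank '[[0,0,0,0,0,0,0],[0,0,0,0,0,0,0],[0,0,0,0,0,0,0],[0,0,0,0,0,0,0],[0,0,0,0,0,0,0],[0,0,0,0,0,0,0],[0,0,0,0,0,0,0],[0,0,0,0,0,0,0],[0,0,0,0,0,0,0],[0,0,0,0,0,0,0]]'
python3 -m crank '[[0,0,0,0,0,0,0],[0,0,0,0,0,0,0],[0,0,0,0,0,0,0],[0,0,0,0,0,0,0],[0,0,0,0,0,0,0],[0,0,0,0,0,0,0],[0,0,0,0,0,0,0]]'
python3 - <<'E'
from h import *
m=camera_model("wrist");p,d=read_camera("wrist");cv2.imwrite("pics/w2.png",p);P=pts(d,m)
s=(P[...,2]>.045)&(P[...,2]<.065)&(d>0)&(np.hypot(P[...,0]-.491,P[...,1]-.2355)<.05)
A=P[s];print(len(A),A.mean(0),cv2.minAreaRect(A[:,:2].astype(np.float32)))
delta([.4905,.2365,.022],Rt(.592))
E
```

```text
time: 4.57
tool_pos: [0.4918, 0.236, 0.1825]
orientation: [-1.475, -2.774, 0.0]
wrist_force: [-0.1, 0.7, -0.1]
grip_width: 0.682
time: 5.15
tool_pos: [0.4918, 0.2359, 0.1825]
orientation: [1.475, 2.774, 0.0]
wrist_force: [-0.5, -1.0, -0.4]
grip_width: 0.999
793 [0.48952194 0.23867149 0.05763498] ((0.4903021454811096, 0.23742583394050598), (0.011191013269126415, 0.0556737445294857), 34.06871795654297)
t 5.2 pos [0.4918 0.236  0.1825] F [ 1.   0.3 -0.3] grip 0.995
turn(tool) [ 0.    -0.     0.001]
shift in present axes [ 0.0012 -0.0008  0.1605]  in goal axes [ 0.0012 -0.0008  0.1605]
```

View pics/w2.png

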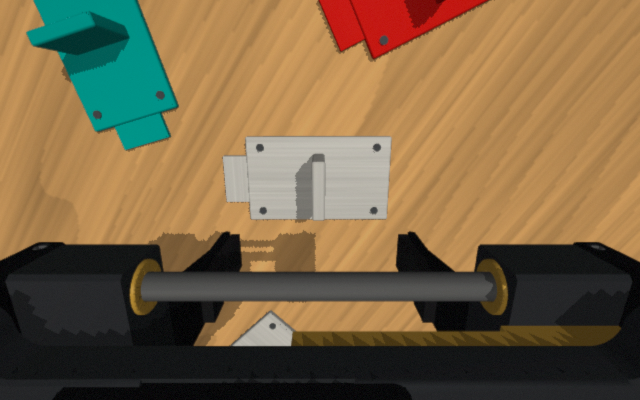

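The cover is undisturbed, with its fin at (319,187) in the picture and the same world pose. I'll descend and close fully, with time for the fingers, before lifting.

```bash
python3 -m crank '[[0,0.001,0,0.03,0,0,0],[0,0,0,0.035,0,0,0],[0,0,0,0.035,0,0,0],[0,0,0,0.03,0,0,0],[0,0,0,0.02,0,0,0],[0,0,0,0.01,0,0,0],[0,0,0,0,0,0,0],[0,0,0,0,0,0,0],[0,0,0,0,0,0,0],[0,0,0,0,0,0,0]]' 50
python3 -m crank '[[255,0,0,0,0,0,0],[255,0,0,0,0,0,0],[255,0,0,0,0,0,0],[255,0,0,0,0,0,0],[255,0,0,0,0,0,0],[255,0,0,0,0,0,0],[255,0,0,0,0,0,0],[255,0,0,0,0,0,0],[255,0,0,0,0,0,0],[255,0,0,0,0,0,0]]'
python3 -m crank '[[255,0,0,0,0,0,0],[255,0,0,0,0,0,0],[255,0,0,0,0,0,0],[255,0,0,0,0,0,0],[255,0,0,0,0,0,0],[255,0,0,0,0,0,0],[255,0,0,0,0,0,0],[255,0,0,0,0,0,0]]'
```

```text
time: 6.03
tool_pos: [0.4929, 0.2373, 0.0246]
orientation: [1.474, 2.771, 0.004]
wrist_force: [0.1, 0.1, 0.3]
grip_width: 1.001
time: 6.87
tool_pos: [0.4912, 0.2368, 0.0225]
orientation: [-1.475, -2.774, 0.0]
wrist_force: [-0.1, 1.0, 0.9]
grip_width: 0.326
time: 7.53
tool_pos: [0.4911, 0.2367, 0.0225]
orientation: [-1.475, -2.773, 0.0]
wrist_force: [0.8, 0.2, 0.3]
grip_width: 0.135
```

```bash
python3 -m crank '[[255,0,0,-0.01,0,0,0],[255,0,0,-0.02,0,0,0],[255,0,0,-0.03,0,0,0],[255,0,0,-0.03,0,0,0],[255,0,0,-0.03,0,0,0],[255,0,0,-0.03,0,0,0],[255,0,0,-0.02,0,0,0],[255,0,0,0,0,0,0],[255,0,0,0,0,0,0]]'
python3 - <<'E'
from h import *
p,d=read_camera("scene");cv2.imwrite("pics/s2.png",p)
g=Rt(-.065)
delta(tcp([.588+.02,-.268,.06+.12],g),g)
E
```

```text
time: 8.28
tool_pos: [0.4916, 0.2369, 0.1932]
orientation: [1.475, 2.772, 0.002]
wrist_force: [-0.9, -1.5, -5.1]
grip_width: 0.135
t 8.33 pos [0.4903 0.2365 0.1913] F [ 0.3  0.5 -5.3] grip 0.133
turn(tool) [-1.80e-03  1.00e-04  6.58e-01]
shift in present axes [-0.4841 -0.1843  0.0223]  in goal axes [-0.4958  0.1502  0.0223]
```

View pics/s2.png

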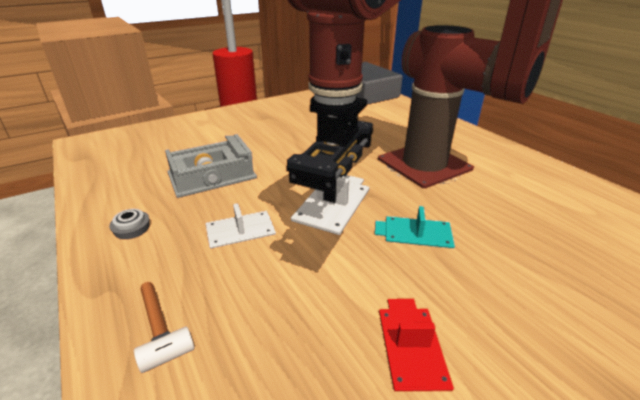

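The cover is lifted level in the gripper at (335,205), and the wrist force shows about 5 N. Next come the turn and the carry.

```bash
python3 -m crank '[[255,0,0,0,0,0,0.08],[255,0,0,0,0,0,0.1],[255,0,0,0,0,0,0.1],[255,0,0,0,0,0,0.1],[255,0,0,0,0,0,0.1],[255,0,0,0,0,0,0.1],[255,0,0,0,0,0,0.078],[255,-0.02,0.006,0,0,0,0],[255,-0.035,0.0105,0,0,0,0],[255,-0.035,0.0105,0,0,0,0]]'
python3 -m crank '[[255,-0.035,0.0105,0,0,0,0],[255,-0.035,0.0105,0,0,0,0],[255,-0.035,0.0105,0,0,0,0],[255,-0.035,0.0105,0,0,0,0],[255,-0.035,0.0105,0,0,0,0],[255,-0.035,0.0105,0,0,0,0],[255,-0.035,0.0105,0,0,0,0],[255,-0.035,0.0105,0,0,0,0],[255,-0.035,0.0105,0,0,0,0],[255,-0.035,0.0105,0,0,0,0]]'
python3 -m crank '[[255,-0.035,0.0105,0,0,0,0],[255,-0.02,0.01,0,0,0,0],[255,0,0,0,0,0,0],[255,0,0,0,-0.066,0,0],[255,0,0,0,-0.066,0,0],[255,0,0,0,-0.066,0,0],[255,0,0,0,-0.066,0,0],[255,0,0,0,0,0,0],[255,0,0,0,0,0,0]]'
python3 - <<'E'
from h import *
g=Rt(-.065,.262)
delta([.588,-.268,.2],g)
s=ctrl.get_state()
m=camera_model("wrist");p,d=read_camera("wrist");cv2.imwrite("pics/w3.png",p);P=pts(d,m);np.savez("w3.npz",p=p,d=d,P=P)
p,d=read_camera("scene");cv2.imwrite("pics/s3.png",p)
p,d=read_camera("top");cv2.imwrite("pics/t3.png",p);np.savez("t3.npz",p=p,d=d)
E
```

```text
time: 9.17
tool_pos: [0.5102, 0.1448, 0.1891]
orientation: [-2.287, -2.149, 0.007]
wrist_force: [1.8, -0.1, -4.8]
grip_width: 0.137
time: 10.0
tool_pos: [0.5926, -0.2118, 0.1886]
orientation: [-2.289, -2.144, 0.003]
wrist_force: [0.7, 0.0, -4.0]
grip_width: 0.135
time: 10.75
tool_pos: [0.6088, -0.2658, 0.1893]
orientation: [2.149, 2.012, 0.264]
wrist_force: [0.2, 0.7, -4.4]
grip_width: 0.136
t 10.75 pos [ 0.6088 -0.2658  0.1893] F [ 0.2  0.7 -4.4] grip 0.136
turn(tool) [-0.0045 -0.0026 -0.0013]
shift in present axes [-0.0035 -0.0172 -0.0156]  in goal axes [-0.0035 -0.0172 -0.0157]
```

View pics/w3.png

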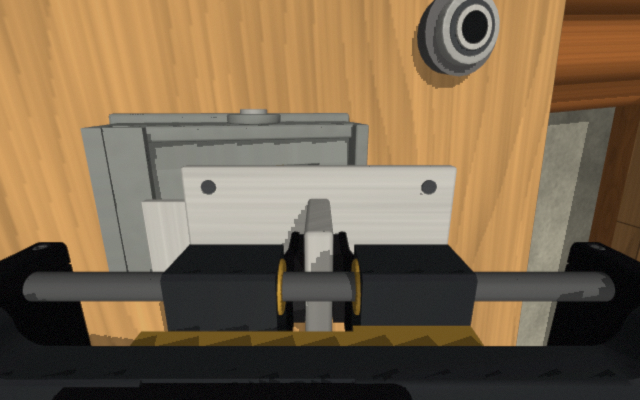

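View pics/s3.png

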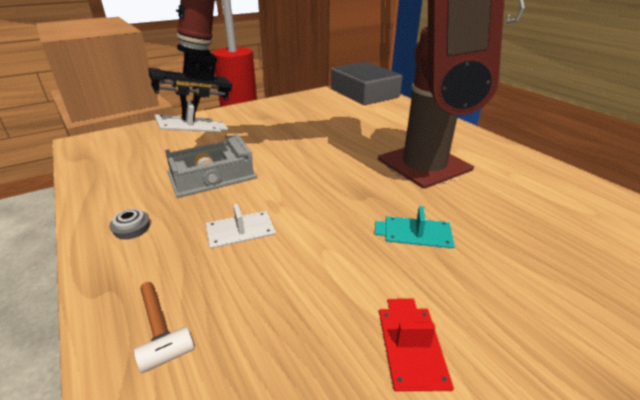

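The wrist view shows the cover in hand: plate edge across (185–455,165), tongue at left (165,235). The housing lies below, with the lip at (125,200) and the stop wall at (362,145). The same frame gives me both poses.

```bash
python3 - <<'E'
from h import *
q=np.load("w3.npz");P=q["P"];d=q["d"];p=q["p"]
s=ctrl.get_state();r=R.from_rotvec(s["orientation"]);T=r.inv().apply((P-s["tool_pos"]).reshape(-1,3)).reshape(P.shape)
hsv=cv2.cvtColor(p,cv2.COLOR_BGR2HSV)
for (u,v) in((190,172),(450,172),(150,205),(180,210),(210,187),(428,187),(250,220),(400,220),(318,205),(318,235)):
    print("tool",u,v,(T[v,u]*1000).round(1))
print("housing seat-frame pts")
S=R.from_euler('z',-.065).inv().apply((P-np.array([.588,-.268,.06])).reshape(-1,3)).reshape(P.shape)*1000
for v in(140,160,200,230):
    print(v,[(u,*S[v,u].round(0).astype(int)) for u in range(84,180,6)])
for v in(135,145,155): print(v,[(u,*S[v,u].round(0).astype(int)) for u in range(330,372,4)])
for u in(200,280): print(u,[(v,*S[v,u].round(0).astype(int)) for v in range(120,166,4)])
E
```

```text
tool 190 172 [ 43.6 -72.7  16.6]
tool 450 172 [43.4 67.6 16.9]
tool 150 205 [ 24.5 -97.9  17.9]
tool 180 210 [ 21.6 -81.3  17.6]
tool 210 187 [ 35.7 -62.   14.7]
tool 428 187 [35.4 56.2 15.9]
tool 250 220 [ 16.2 -41.9  16.2]
tool 400 220 [16.1 42.5 16.5]
tool 318 205 [29.3 -3.5  2.6]
tool 318 235 [ 28.1  -3.3 -33.9]
housing seat-frame pts
140 [(84, np.int64(-118), np.int64(58), np.int64(24)), (90, np.int64(-114), np.int64(58), np.int64(24)), (96, np.int64(-111), np.int64(58), np.int64(24)), (102, np.int64(-107), np.int64(58), np.int64(23)), (108, np.int64(-104), np.int64(58), np.int64(22)), (114, np.int64(-100), np.int64(58), np.int64(23)), (120, np.int64(-96), np.int64(58), np.int64(24)), (126, np.int64(-92), np.int64(58), np.int64(24)), (132, np.int64(-88), np.int64(58), np.int64(26)), (138, np.int64(-84), np.int64(57), np.int64(25)), (144, np.int64(-80), np.int64(57), np.int64(27)), (150, np.int64(-80), np.int64(56), np.int64(9)), (156, np.int64(-76), np.int64(56), np.int64(11)), (162, np.int64(-72), np.int64(56), np.int64(9)), (168, np.int64(-67), np.int64(55), np.int64(9)), (174
[... 4596 characters left out ...]
 np.int64(1)), (160, np.int64(-47), np.int64(37), np.int64(-1)), (164, np.int64(-47), np.int64(34), np.int64(0))]
280 [(120, np.int64(24), np.int64(68), np.int64(-21)), (124, np.int64(20), np.int64(66), np.int64(4)), (128, np.int64(19), np.int64(63), np.int64(10)), (132, np.int64(19), np.int64(60), np.int64(10)), (136, np.int64(19), np.int64(56), np.int64(9)), (140, np.int64(20), np.int64(52), np.int64(1)), (144, np.int64(20), np.int64(49), np.int64(-1)), (148, np.int64(20), np.int64(45), np.int64(0)), (152, np.int64(20), np.int64(42), np.int64(1)), (156, np.int64(20), np.int64(38), np.int64(0)), (160, np.int64(20), np.int64(35), np.int64(0)), (164, np.int64(20), np.int64(31), np.int64(-1))]
```

The wrist depth confirms the seat frame: stop face at +82, lip mouth at -80, ledge at 0. I'm using seat (0.589, -0.269). Next is the entry waypoint, with the tongue tip ahead of the mouth, 6 mm above the ledge.

```bash
cat >> h.py <<'E'
SEAT=np.array([.589,-.269,.06]);YAW=-.065
def goal(xt,zt,tilt):
    """TCP so that the tongue tip's bottom edge sits at seat-frame x,z (mm)"""
    c=R.from_euler('z',YAW)*R.from_euler('y',-tilt)
    o=SEAT+R.from_euler('z',YAW).apply([xt/1e3,0,zt/1e3])-c.apply([-.1,0,-.033])
    g=Rt(YAW,tilt); return o+g.apply([-.001,0,.0105]),g
def where():
    s=ctrl.get_state();r=R.from_rotvec(s["orientation"]);t=s["tool_pos"]
    o=t-r.apply([-.001,0,.0105]); M=r.as_matrix(); C=np.stack([M[:,1],M[:,0],-M[:,2]],1)
    b=o+C@np.array([-.1,0,-.033]); Y=R.from_euler('z',YAW).inv()
    e=Y*R.from_matrix(C)
    print("t",round(s["time"],2),"origin(seat)",(Y.apply(o-SEAT)*1e3).round(1),"tip",(Y.apply(b-SEAT)*1e3).round(1),"zyx deg",e.as_euler('ZYX',degrees=True).round(2),"F(seat)",Y.apply(s["wrist_force"]).round(1),"M",s["moment"].round(2),"grip",round(s["grip_width"],3))
E
python3 -c "
from h import *
where();delta(*goal(-68,6,.262))"
```

```text
t 10.9 origin(seat) [ 19.5   4.6 142.1] tip [-68.5   4.6  84.3] zyx deg [  0.02 -15.01   0.03] F(seat) [ 0.5 -0.2 -4.8] M [-0.06  0.4   0.  ] grip 0.135
t 10.9 pos [ 0.6115 -0.2668  0.1919] F [ 0.5 -0.2 -4.8] grip 0.135
turn(tool) [ 0.     -0.0005  0.0003]
shift in present axes [-0.0047 -0.0198  0.0757]  in goal axes [-0.0046 -0.0198  0.0757]
```

```bash
python3 -m crank '[[255,-0.0046,0,0,0,0,0],[255,0,-0.005,0.019,0,0,0],[255,0,-0.005,0.019,0,0,0],[255,0,-0.005,0.019,0,0,0],[255,0,-0.003,0.011,0,0,0],[255,0,-0.001,0.004,0,0,0],[255,0,0,0,0,0,0],[255,0,0,0,0,0,0],[255,0,0,0,0,0,0]]'
python3 - <<'E'
from h import *
where();delta(*goal(-101,4,.262))
p,d=read_camera("scene");cv2.imwrite("pics/s4.png",cv2.resize(p[90:220,120:300],None,fx=4,fy=4,interpolation=cv2.INTER_CUBIC))
p,d=read_camera("wrist");cv2.imwrite("pics/w4.png",p)
E
```

```text
time: 11.65
tool_pos: [0.6125, -0.2724, 0.1199]
orientation: [2.141, 2.007, 0.267]
wrist_force: [-0.1, 0.5, -4.5]
grip_width: 0.133
t 11.65 origin(seat) [20.9 -0.9 70.1] tip [-66.8  -1.   11.9] zyx deg [  0.02 -15.27  -0.08] F(seat) [-0.1  0.5 -4.5] M [-0.05  0.44 -0.02] grip 0.133
t 11.65 pos [ 0.6125 -0.2724  0.1199] F [-0.1  0.5 -4.5] grip 0.133
turn(tool) [0.0045 0.0014 0.0003]
shift in present axes [ 0.0009 -0.0349 -0.0009]  in goal axes [ 0.0009 -0.0349 -0.0008]
```

View pics/s4.png

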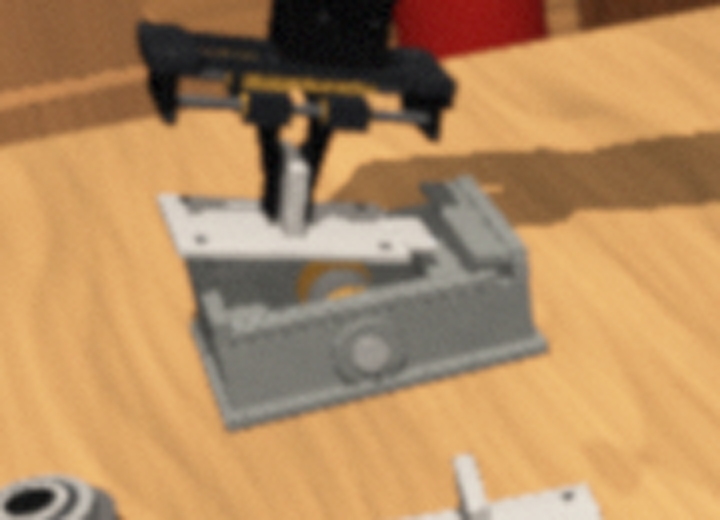

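View pics/w4.png

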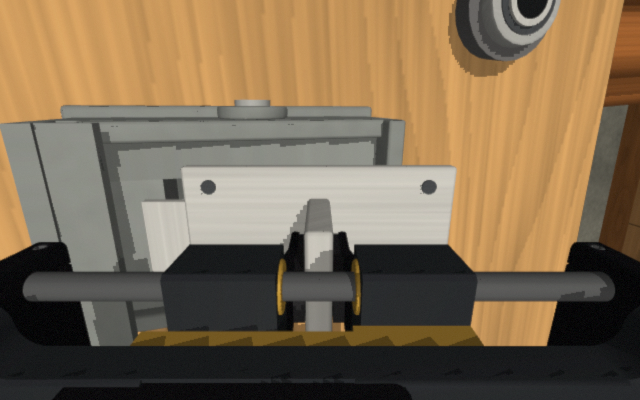

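The tongue hangs in the housing opening, short of the lip mouth; in the wrist view the tongue is at (165,230) and the lip edge at about (110,200). The slant is 15°. I'm re-reading the settled pose.

```bash
python3 -c "
from h import *
where();delta(*goal(-68,4,.262));delta(*goal(-100,4,.262))"
```

```text
t 11.75 origin(seat) [20.8 -0.8 70. ] tip [-67.   -0.9  11.9] zyx deg [  0.02 -15.26  -0.08] F(seat) [-0.3 -0.1 -4.4] M [-0.11  0.46 -0.03] grip 0.132
t 11.75 pos [ 0.6124 -0.2723  0.1199] F [-0.3 -0.1 -4.4] grip 0.132
turn(tool) [0.0044 0.0014 0.0004]
shift in present axes [ 0.0008 -0.0029  0.0078]  in goal axes [ 0.0008 -0.0029  0.0078]
t 11.75 pos [ 0.6124 -0.2723  0.1199] F [-0.3 -0.1 -4.4] grip 0.132
turn(tool) [0.0044 0.0014 0.0004]
shift in present axes [ 0.0008 -0.0338 -0.0006]  in goal axes [ 0.0008 -0.0338 -0.0005]
```

```bash
python3 -m crank '[[255,0.001,-0.0015,0.004,0,0,0],[255,0,-0.0015,0.004,0,0,0],[255,0,0,0,0,0,0],[255,0,-0.005,-0.0013,0,0,0],[255,0,-0.005,-0.0013,0,0,0],[255,0,-0.005,-0.0013,0,0,0],[255,0,0,0,0,0,0],[255,0,0,0,0,0,0],[255,0,0,0,0,0,0]]'
python3 -c "
from h import *
where();delta(*goal(-100,4,.262))"
```

```text
time: 12.5
tool_pos: [0.5953, -0.2699, 0.1098]
orientation: [2.143, 2.008, 0.267]
wrist_force: [0.8, -0.7, -5.6]
grip_width: 0.132
t 12.5 origin(seat) [ 3.6  0.6 59.9] tip [-84.3   0.6   1.9] zyx deg [-1.000e-02 -1.516e+01 -2.000e-02] F(seat) [ 0.9 -0.7 -5.6] M [-0.07  0.43  0.02] grip 0.132
t 12.5 pos [ 0.5953 -0.2699  0.1098] F [ 0.8 -0.7 -5.6] grip 0.132
turn(tool) [ 0.0026  0.0004 -0.0002]
shift in present axes [-0.0006 -0.0145 -0.0059]  in goal axes [-0.0006 -0.0145 -0.0058]
```

```bash
python3 -m crank '[[255,-0.0006,-0.005,-0.002,0,0,0],[255,0,-0.005,-0.0015,0,0,0],[255,0,-0.0045,-0.0015,0,0,0],[255,0,0,0,0,0,0],[255,0,0,0,0,0,0],[255,0,0,0,0,0,0]]'
python3 - <<'E'
from h import *
where()
p,d=read_camera("scene");cv2.imwrite("pics/s5.png",cv2.resize(p[90:220,120:300],None,fx=4,fy=4,interpolation=cv2.INTER_CUBIC))
for t in (.2,.13,.065,0): delta(*goal(-100,3 if t>.1 else 1,t))
E
```

```text
time: 13.0
tool_pos: [0.5799, -0.2694, 0.1106]
orientation: [2.143, 2.008, 0.267]
wrist_force: [-0.0, 0.1, -4.8]
grip_width: 0.13
t 13.0 origin(seat) [-11.8   0.1  60.8] tip [-99.7   0.1   2.8] zyx deg [-1.000e-02 -1.515e+01 -1.000e-02] F(seat) [-0.   0.1 -4.8] M [-0.1   0.41 -0.06] grip 0.13
t 13.05 pos [ 0.58   -0.2693  0.1106] F [ 0.8  0.6 -4.8] grip 0.132
turn(tool) [ 0.0644  0.0002 -0.0001]
shift in present axes [-0.0001  0.0009  0.0062]  in goal axes [-0.0001  0.0013  0.0061]
t 13.05 pos [ 0.58   -0.2693  0.1106] F [ 0.8  0.6 -4.8] grip 0.132
turn(tool) [ 1.344e-01  2.000e-04 -1.000e-04]
shift in present axes [-0.0001  0.0017  0.0133]  in goal axes [-0.0001  0.0035  0.0129]
t 13.05 pos [ 0.58   -0.2693  0.1106] F [ 0.8  0.6 -4.8] grip 0.132
turn(tool) [ 1.994e-01  2.000e-04 -1.000e-04]
shift in present axes [-0.0001  0.0016  0.0219]  in goal axes [-0.0001  0.0059  0.0211]
t 13.05 pos [ 0.58   -0.2693  0.1106] F [ 0.8  0.6 -4.8] grip 0.132
turn(tool) [ 2.644e-01  2.000e-04 -1.000e-04]
shift in present axes [-0.0001  0.0015  0.0285]  in goal axes [-0.0001  0.0089  0.0271]
```

View pics/s5.png

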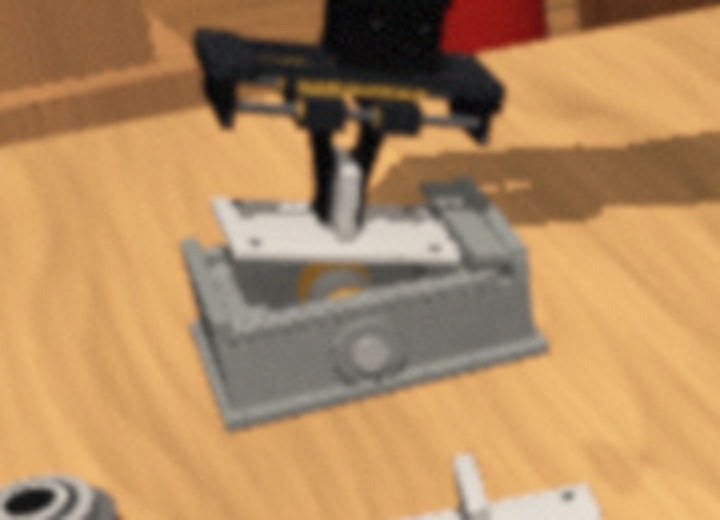

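The tongue is under the lip, with the plate end at the lip edge near (460,250). Now I swing the first half down about the tip.

```bash
python3 -m crank '[[255,0,0.0006,0.0033,0.033,0,0],[255,0,0.0006,0.0033,0.033,0,0],[255,0,0.0006,0.0033,0.033,0,0],[255,0,0.0006,0.0033,0.033,0,0],[255,0,0,0,0,0,0],[255,0,0,0,0,0,0],[255,0,0,0,0,0,0]]'
python3 -c "
from h import *
where();delta(*goal(-100,1,.065));delta(*goal(-100,.5,0))"
```

```text
time: 13.63
tool_pos: [0.585, -0.2694, 0.0979]
orientation: [2.22, 2.08, 0.138]
wrist_force: [1.2, 0.1, -5.0]
grip_width: 0.134
t 13.63 origin(seat) [-5.3  0.3 48.3] tip [-100.1    0.3    2.4] zyx deg [ 0.01 -7.6   0.01] F(seat) [ 1.2  0.2 -5. ] M [-0.05  0.27 -0.02] grip 0.134
t 13.63 pos [ 0.585  -0.2694  0.0979] F [ 1.2  0.1 -5. ] grip 0.134
turn(tool) [ 0.0676 -0.0003  0.0002]
shift in present axes [-0.0003  0.0012  0.0082]  in goal axes [-0.0003  0.0017  0.0081]
t 13.63 pos [ 0.585  -0.2694  0.0979] F [ 1.2  0.1 -5. ] grip 0.134
turn(tool) [ 0.1326 -0.0003  0.0002]
shift in present axes [-0.0003  0.0019  0.0153]  in goal axes [-0.0003  0.0039  0.0149]
```

```bash
python3 -m crank '[[255,0,0.0007,0.0036,0.033,0,0],[255,0,0.0007,0.0036,0.033,0,0],[255,0,0.0007,0.0034,0.033,0,0],[255,0,0,0,0,0,0],[255,0,0,0,0,0,0]]'
python3 -c "
from h import *
where();delta(*goal(-100,.5,0))"
```

```text
time: 14.05
tool_pos: [0.5883, -0.2697, 0.0876]
orientation: [2.274, 2.131, 0.037]
wrist_force: [-0.5, -1.0, -4.9]
grip_width: 0.136
t 14.05 origin(seat) [-1.   0.2 38.1] tip [-99.9   0.2   1.7] zyx deg [ 0.01 -1.96  0.01] F(seat) [-0.4 -1.  -4.9] M [-0.12  0.12  0.01] grip 0.136
t 14.05 pos [ 0.5883 -0.2697  0.0876] F [-0.5 -1.  -4.9] grip 0.136
turn(tool) [ 0.0341 -0.0003  0.0002]
shift in present axes [-0.0003  0.0005  0.0047]  in goal axes [-0.0003  0.0007  0.0046]
```

```bash
python3 -m crank '[[255,0,0.0003,0.0018,0.017,0,0],[255,0,0.0003,0.0018,0.017,0,0],[255,0,0,0.001,0,0,0],[255,0,0,0,0,0,0],[255,0,0,0,0,0,0],[255,0,0,0,0,0,0]]'
python3 -c "
from h import *
where()"
```

```text
time: 14.55
tool_pos: [0.5888, -0.2698, 0.0831]
orientation: [-2.292, -2.148, 0.001]
wrist_force: [0.3, -0.1, -4.6]
grip_width: 0.135
t 14.55 origin(seat) [-0.2  0.2 33.6] tip [-100.2    0.2    0.7] zyx deg [-0.    0.05  0.  ] F(seat) [ 0.3 -0.1 -4.6] M [-0.03  0.07  0.02] grip 0.135
```

```bash
python3 -m crank '[[255,0,0,0.0005,0,0,0],[255,0,0,0,0,0,0],[255,0,0,0.0005,0,0,0],[255,0,0,0,0,0,0],[255,0,0,0,0,0,0]]'
python3 -c "
from h import *
where()"
python3 -m crank '[[255,0,0,0.0005,0,0,0],[255,0,0,0,0,0,0],[255,0,0,0,0,0,0]]'
python3 -c "
from h import *
where()"
```

```text
time: 14.97
tool_pos: [0.5889, -0.2699, 0.0825]
orientation: [-2.292, -2.148, 0.001]
wrist_force: [-2.0, 1.0, -1.7]
grip_width: 0.133
t 14.97 origin(seat) [-0.   0.1 33. ] tip [-1.001e+02  1.000e-01  1.000e-01] zyx deg [-0.    0.04 -0.01] F(seat) [-2.1  0.9 -1.7] M [0.03 0.12 0.05] grip 0.133
time: 15.22
tool_pos: [0.5889, -0.2699, 0.0825]
orientation: [-2.292, -2.148, 0.001]
wrist_force: [-4.7, 2.7, 4.2]
grip_width: 0.135
t 15.22 origin(seat) [-0.   0.1 33. ] tip [-100.     0.1    0.1] zyx deg [ 0.    0.05 -0.01] F(seat) [-4.9  2.4  4.2] M [ 0.29  0.66 -0.02] grip 0.135
```

Contact: the vertical force has gone from -5 to +4 N, the cover is level and its origin is 33.0 mm above the ledge. Now I release.

```bash
for i in 1 2; do python3 -m crank '[[0,0,0,0,0,0,0],[0,0,0,0,0,0,0],[0,0,0,0,0,0,0],[0,0,0,0,0,0,0],[0,0,0,0,0,0,0],[0,0,0,0,0,0,0],[0,0,0,0,0,0,0],[0,0,0,0,0,0,0],[0,0,0,0,0,0,0]]'; done
```

```text
time: 15.97
tool_pos: [0.5889, -0.2698, 0.0816]
orientation: [-2.292, -2.148, 0.001]
wrist_force: [-0.0, -0.5, -0.1]
grip_width: 0.731
time: 16.72
tool_pos: [0.5888, -0.2698, 0.0817]
orientation: [-2.292, -2.148, 0.001]
wrist_force: [-0.5, 0.4, -0.1]
grip_width: 1.003
```

```bash
python3 -m crank '[[0,0,0,-0.015,0,0,0],[0,0,0,-0.03,0,0,0],[0,0,0,-0.035,0,0,0],[0,0,0,-0.035,0,0,0],[0,0,0,-0.035,0,0,0],[0,0,0,-0.02,0,0,0],[0,0,0,0,0,0,0],[0,0,0,0,0,0,0],[0,0,0,0,0,0,0]]'
python3 - <<'E'
from h import *
m=camera_model("wrist");p,d=read_camera("wrist");cv2.imwrite("pics/w6.png",p)
P=pts(d,m);S=R.from_euler('z',YAW).inv().apply((P-SEAT).reshape(-1,3)).reshape(P.shape)*1e3
hsv=cv2.cvtColor(p,cv2.COLOR_BGR2HSV)
a=(abs(S[...,0])<100)&(abs(S[...,1])<52)&(d>0)
pl=a&(S[...,2]>4)&(S[...,2]<13)&(hsv[...,2]>130);A=S[pl]
c=np.c_[A[:,:2],np.ones(len(A))];f=np.linalg.lstsq(c,A[:,2],rcond=None)[0];print("plane",f,len(A),cv2.minAreaRect(A[:,:2].astype(np.float32)))
F=S[a&(S[...,2]>50)];print("fin top",F.mean(0),cv2.minAreaRect(F[:,:2].astype(np.float32)))
p,d=read_camera("scene");cv2.imwrite("pics/s6f.png",p);cv2.imwrite("pics/s6.png",cv2.resize(p[90:220,120:300],None,fx=4,fy=4,interpolation=cv2.INTER_CUBIC))
p,d=read_camera("top");cv2.imwrite("pics/t6.png",p)
P=pts(d,camera_model("top"));Q=P[125:195,330:390].reshape(-1,3);Q=Q[Q[:,2]>.05];print("blank",cv2.minAreaRect(Q[:,:2].astype(np.float32)))
print(ctrl.get_state()["time"])
E
```

```text
time: 17.47
tool_pos: [0.5885, -0.2695, 0.2505]
orientation: [-2.291, -2.147, 0.002]
wrist_force: [0.7, -0.7, -0.6]
grip_width: 1.003
plane [ 1.89042794e-03 -7.22530188e-04  7.97744677e+00] 10438 ((-4.1002960205078125, 0.29784393310546875), (157.89720153808594, 89.02210235595703), 0.056852083653211594)
fin top [4.20520525e-02 2.54815557e+01 2.75195573e+02] ((-0.09442901611328125, 5.448192596435547), (65.48900604248047, 174.30433654785156), 89.90013885498047)
blank ((0.42326998710632324, 0.030345018953084946), (0.05364580079913139, 0.37055858969688416), 82.66278076171875)
17.6167
```

View pics/w6.png

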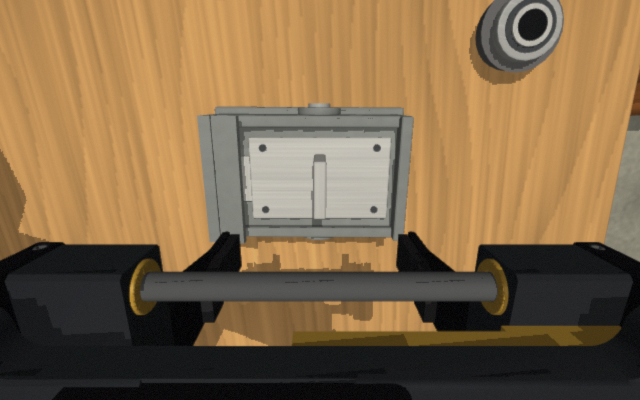

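View pics/s6.png

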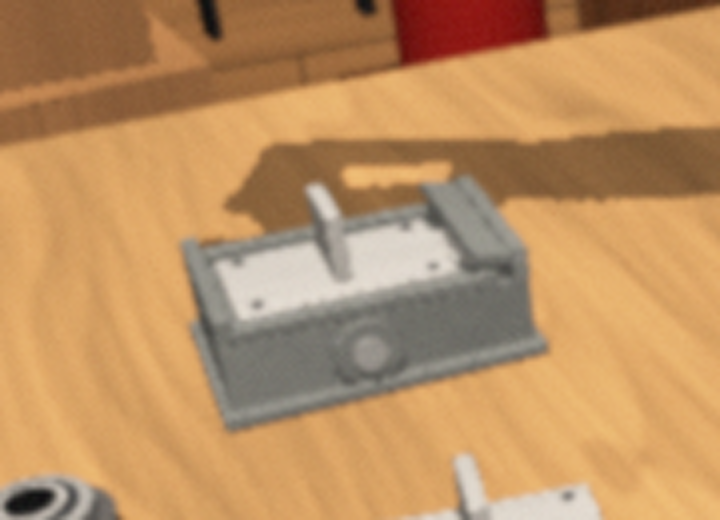

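The cover is flat in its seat, with the plate top 8.0 mm above the ledge and level to 0.1°. The tongue runs under the lip at (246,178), and there is a gap to the stop wall. The arm hid the blank in the top view, so I'm checking it by differencing scene pictures before handing in.

```bash
python3 - <<'E'
import cv2
from station import ctrl
a=cv2.imread("pics/scene0.png");b=cv2.imread("pics/s6f.png")
print("blank diff",cv2.absdiff(a,b)[205:250,200:280].mean(), "hammer/bearing",cv2.absdiff(a,b)[200:370,100:200].mean())
ctrl.finish_job()
E
```

```text
blank diff 1.2957407407407406 hammer/bearing 1.3929411764705881
the job is handed in; nothing more can be done
```

The cover is seated in the housing and I handed the job in at about 17.6 s, well under the 40 s limit. I gripped the fin, carried the cover over and slanted it 15° tongue-down. The tongue went about 20 mm under the lip without touching. I then swung the cover flat about the tongue tip, touched down with a few newtons, let go and backed off.

- **Last checks:** the plate top is 8.0 mm above the ledge and level to about 0.1°. The cover is aligned with the seat and, by the arm's reading at release, its origin was within 1 mm of my seat estimate. The tongue is under the lip and the gripper is clear. The blank, hammer and bearing look unmoved in the scene pictures.
- **First grasp missed:** I lifted before the slow fingers had closed, and they shut on air. I checked that the cover had not moved, then gripped it properly.
- **Checks that failed or disagreed:**
    - The final top-camera check of the blank and the fin-top fit gave nothing usable, because the arm or fingers were in the way; I used the scene picture for the blank and the plate fit for the cover.
    - The wrist camera was 2–3 mm off along the jaw direction compared with the gripper, within the seat's tolerance.

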